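# Set the brake of a film rewind stand

### The arm

A 6-joint arm with a two-finger parallel gripper is mounted at the origin on the work surface. World frame = base frame: x ahead of the robot, y to its left, z up, the work surface at z = 0. Lengths are in m, angles in degrees, forces in N, time in s.
With the tool pointing down it reaches from about 0.4 to 0.925 m from the base axis. Payload 3.4 kg.
Tool frame: the origin (TCP) lies on the centre line of the jaws, within the pads' length; the fingertips stand 8 mm ahead of it and the grasp point (between the pads) lies 11 mm behind it; z points along the fingers, y is the line along which they close (so a half turn about z gives the same grasp; the last joint's range is limited). The gripper opens to 85 mm and grips with 20 to 120 N. Pads are 22 mm wide; open, the fingers measure 114 mm over their backs; the gripper's body (76 mm by 85 mm) begins 54 mm behind the grasp point. The pads swing forward as they close: fully open they stand 13 mm farther back than shut.
Start: joints at [-75.544, 17.578, 86.31, -0, 76.112, -4.211], TCP at [0.184, -0.545, 0.239] pointing down, gripper open.
Joint ranges: [-179.03, 179.03], [-60, 130.46], [8.19, 133.38], [-81.62, 261.62], [5.75, 156.47], [-153.77, 153.77]. Speed limits (degrees/s): [147.25, 147.25, 180, 180, 180, 180].

### API

Orientations are given as [roll, pitch, yaw] about the fixed x, y, z axes, in that order (R = Rz(yaw) Ry(pitch) Rx(roll)).
In Python, from cell import env gives the robot as it stands. Calls block until the motion is done:
- env.move_ptp(position, orientation): joint-space move of the TCP to a pose.
- env.move_l(position, ori=None, vel=0.15): straight line of the TCP; ori=None keeps the orientation; vel is the mean speed in m/s.
- env.move_j(angles): joint-space move.
- env.grip(opening, f_grip=None): opening from 0.0 (shut) to 1.0 (fully open); f_grip is the grip in N (None keeps the last); returns when the fingers have stopped.
- env.dwell(seconds).
- env.ik(position, orientation): joint angles nearest the present ones, or None.
- env.camera(name): name is "scene" or "top"; returns a dict with "img" (420x560x3 uint8, red, green, blue), "fx", "fy", "cx", "cy" (pixels), "distortion" ([k1, k2, p1, p2, k3] as OpenCV has them; the pictures are not rectified), "rvec" (rotation vector, rad) and "tvec" (3), from world to camera coordinates, as OpenCV has them. Camera axes: x right, y down, z forward; pixel columns grow to the right and rows downward; lengths in m; the calibration is good to about 2 mm. A picture is of the moment at which its call begins. There is no depth.
A pose or a line that the arm cannot do raises env.Unreachable and nothing moves.
- env.hand_in(): hands the job in; it is judged then, once.
Readings, each from a call of its own:
- env.read_time_s(): time.
- env.read_qpos(): joint angles.
- env.read_dq(): joint speeds.
- env.read_joint_torque(): joint torques, N m.
- env.read_eef_pos(): TCP position.
- env.read_orientation(): TCP orientation.
- env.read_wrist_force(): force on the tool from outside, world axes, zero at the start.
- env.read_wrist_torque(): the same for the moment, N m.
- env.read_grip_width(): opening from 0.0 (shut) to 1.0 (fully open).
- env.read_grip_force(): force on a finger pad.
Only numpy, scipy, OpenCV 4.12 (cv2) and the standard library are available. Lean on these libraries where they do the work, as an engineer would, in place of code of your own. Each camera call takes 0.05 s, during which the arm holds its last target. There are 200 camera calls.

### The job

The reel on this rewind stand is about to be run off, so set its brake. Swing the brake arm round by its knob until its hook is fully home around the threaded stud, then wind the tension wheel clockwise (seen from above) until the spring under it pushes back firmly, squeezed through about half of its travel; never screw it up hard to the end. Leave the pot, the sprocket and the loose lever where they stand.

Things in the scene. Friction and masses are not known exactly. Their poses are not given: they have to be found in the camera images.
- knob_centre (a point): Centre of the turned dark wooden knob (20 mm across at its thickest, 44 mm tall, upright) on the iron brake arm. The knob stands on the arm's top face, which is 24 mm below this point; the point is 80 mm from the arm's pivot. The knob's top is 20 mm above it.
- pivot_point (a point): Point on the upright pivot axis of the brake arm, at the height of the knob's centre. The arm is a flat iron bar 24 mm wide, 12 mm thick, with the knob 80 mm and the hook 170 mm from the pivot; it swings level, with its top face 218 mm above the shelf.
- brake_arm (a joint): Angle of the brake arm about its upright pivot, rad: 0 = closed, hook home around the stud against its stop, arm across the top of the brass drum; grows as it swings open, anticlockwise seen from above (to 1.6). It starts at 0.8 to 1.35, stays where it is left and needs about 3 N at the knob to move. Close it before winding: a lowered washer gets in the way of the hook.
- wheel_centre (a point): Centre, half-way up, of the level brass tension wheel: a disc 57 mm across, 17 mm thick, on an upright threaded stud that passes through its middle. Clockwise from above winds it down 1.6 mm a radian (10 mm a turn); it stays where it is left. Its washer starts 1 to 4 mm above the closed arm's top face; from the start to the right setting takes about 3 to 5 rad of turning.
- stud_top (a point): Top end of the fixed steel stud (14 mm thick) on the wheel's axis, 170 mm from the arm's pivot, 288 mm above the shelf. The reel (250 mm across, its top 280 mm above the shelf) stands parallel to the line from pivot to stud, its near face 95 mm from that line, on the right when looking from pivot to stud.
- tension_spring (a joint): Squeeze of the coil spring between wheel and washer, m: 0 = slack, 0.007 = coils shut. The right setting is about 0.0035; 0.0022 to 0.005 is good, 0.0065 is overtight. The wheel turns lightly (0.07 N m) until the washer meets the arm, then takes 0.12 N m, rising evenly to 0.5 N m at 0.0035 and 0.9 N m at the end.
- pot: Grey stoneware inkwell-shaped pot, 72 mm across, 60 mm tall, standing loose on the shelf near the stand; origin at the centre of its underside. Not to be disturbed.
- sprocket: Copper sprocket wheel, 52 mm across, 36 mm tall, standing on end, loose on the shelf; origin at the centre of its underside. Not to be disturbed.
- framing_lever: Spare brass framing lever, 126 mm long, 28 mm wide, 18 mm tall, lying loose on the shelf; origin under the middle of its length. Not to be disturbed.

How it is judged (in metres and radians):
On the way, in this order (a step that is already met when the one before it is completed fails the run):
1. the brake arm is swung home, its hook around the stud (value of joint brake_arm below 0.04 rad), for 0.2 s.
2. the wheel is wound until the spring is firmly loaded (value of joint brake_arm below 0.04 rad and value of joint tension_spring between 0.0022 and 0.005 m), for 0.3 s.
At the end, for the whole second after the job is handed in: The brake arm is closed to within 0.04 rad (hook around the stud), the tension spring is squeezed by 2.2 to 5 mm (about half of its 7 mm), and the pot, the sprocket and the loose lever are within 30 mm of where they stood (all of step 2 and distance of each of pot, sprocket, framing_lever from where it was at the start of the episode below 0.03 m); the robot touches nothing.
It fails at once if the spring is overtightened (squeezed by more than 6.5 mm of its 7 mm) (value of joint tension_spring above 0.0065 m).
It fails at once if the pot, the sprocket or the loose lever is moved by more than 30 mm (distance of any of pot, sprocket, framing_lever from where it was at the start of the episode above 0.03 m).
It also fails if it takes over 72 s, if anything falls off the work surface, if the arm or the gripper's body presses on something with over 40 N, if the wrist force passes 120 N, or if a joint passes its speed limit or range.

## Working session

There is one attempt and no reset: what is moved stays moved. The work goes in short steps, each a Python script; the robot and the scene stay as the last script left them, time stands still between calls to the robot, and variables do not carry over. Pictures are saved under pics/ and viewed, at most 10 in all, crops included, and the job is handed in when it is done.

```bash
ls; mkdir -p pics; python3 - <<'E'
from cell import env
import cv2
for n in("scene","top"):
    c=env.camera(n); cv2.imwrite(f"pics/{n}0.png",c["img"][:,:,::-1])
    print(n,{k:v for k,v in c.items() if k!="img"})
E
```

```text
pics
scene {'fx': 415.5203290305738, 'fy': 415.5203290305738, 'cx': 277.38273252827076, 'cy': 212.85492115871585, 'distortion': array([-0.04598682,  0.        ,  0.        ,  0.        ,  0.        ]), 'rvec': array([ 0.84325154,  2.70438385, -0.85212795]), 'tvec': array([ 0.43311168, -0.24311753,  1.11436107])}
top {'fx': 403.9618263513501, 'fy': 403.9618263513501, 'cx': 283.8514358595489, 'cy': 212.49814137599748, 'distortion': array([0.00889855, 0.        , 0.        , 0.        , 0.        ]), 'rvec': array([ 2.1569944 , -2.16401838,  0.17136706]), 'tvec': array([0.1000863 , 0.62177701, 0.80655764])}
```

View pics/scene0.png

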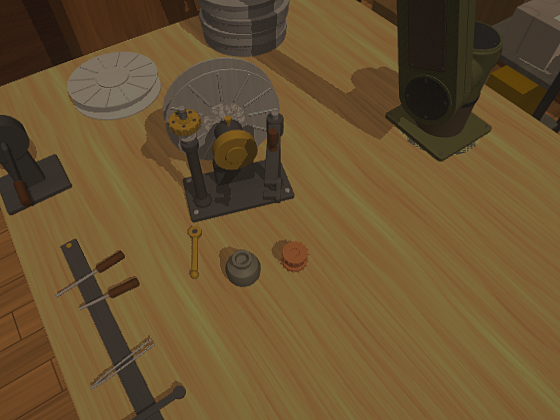

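View pics/top0.png

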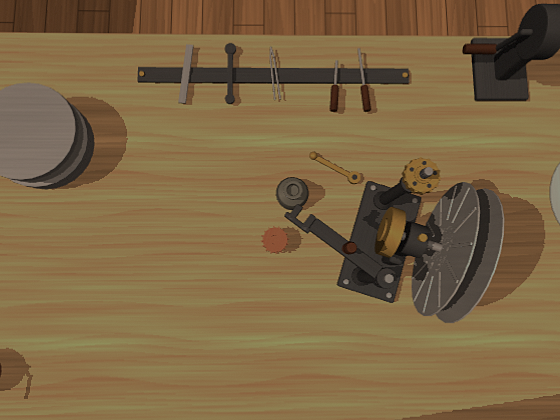

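The scene view shows the wheel at about (184,122) and the knob at about (272,135). The top view shows the wheel at (421,175), the knob at (350,248), the pivot at (388,279) and the hook at (290,215), near the pot. I'll zoom both views in one picture.

```bash
cat > h.py <<'E'
import numpy as np, cv2
from cell import env
def ray(c,uv):
    K=np.array([[c["fx"],0,c["cx"]],[0,c["fy"],c["cy"]],[0,0,1]])
    p=cv2.undistortPoints(np.array([[uv]],float),K,c["distortion"])[0,0]
    R=cv2.Rodrigues(c["rvec"])[0]
    d=R.T@np.array([p[0],p[1],1]); return -R.T@c["tvec"], d/np.linalg.norm(d)
def plane(c,uv,z):
    o,d=ray(c,uv); return o+d*(z-o[2])/d[2]
def tri(c1,u1,c2,u2):
    o1,d1=ray(c1,u1);o2,d2=ray(c2,u2)
    s=np.linalg.lstsq(np.c_[d1,-d2],o2-o1,rcond=None)[0]
    a,b=o1+s[0]*d1,o2+s[1]*d2
    return (a+b)/2,np.linalg.norm(a-b)
def proj(c,P):
    K=np.array([[c["fx"],0,c["cx"]],[0,c["fy"],c["cy"]],[0,0,1]])
    return cv2.projectPoints(np.array([P],float),c["rvec"],c["tvec"],K,c["distortion"])[0][0,0]
E
python3 - <<'E'
from h import *
s=cv2.imread("pics/scene0.png")[90:230,155:305]; t=cv2.imread("pics/top0.png")[140:310,270:470]
a=cv2.resize(s,None,fx=2.6,fy=2.6*1.2*0+2.6,interpolation=cv2.INTER_CUBIC)
b=cv2.resize(t,None,fx=2,fy=2,interpolation=cv2.INTER_CUBIC)
im=np.zeros((400,800,3),np.uint8); im[:364,:390]=a; im[:340,400:800]=b
cv2.imwrite("pics/z.png",cv2.convertScaleAbs(im,alpha=1.5))
c=env.camera("scene");d=env.camera("top")
print(ray(c,(277,212)),ray(d,(283,212)))
print("knob",tri(c,(272,135),d,(350,248)),"wheel",tri(c,(184,122),d,(421,175)))
print("piv",plane(d,(389,279),.218))
E
```

```text
(array([0.83619678, 0.44139576, 0.77099753]), array([-0.3297742 , -0.47219153, -0.81748648])) (array([0.5065174 , 0.11653282, 0.88148702]), array([ 0.13751741, -0.01967172, -0.99030399]))
knob (array([ 0.53777623, -0.00127406,  0.24937348]), np.float64(0.0015945507202496801)) wheel (array([ 0.65279763, -0.11680842,  0.25322857]), np.float64(0.0009211129685157008))
piv [ 0.4881483 -0.068883   0.218    ]
```

View pics/z.png

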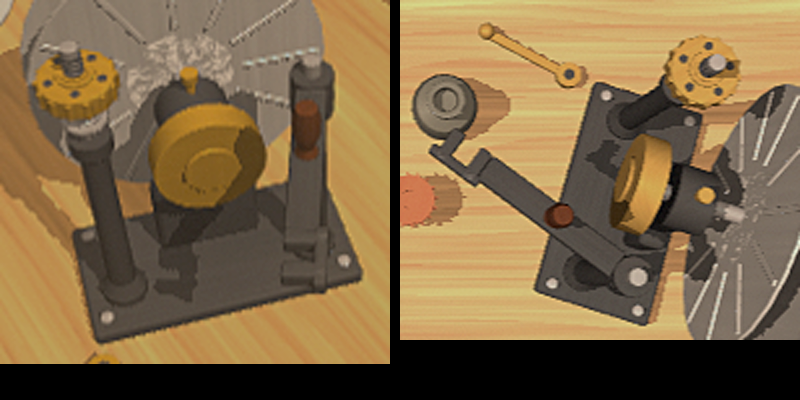

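The zoom shows the knob upright at scene (273.5,139.6) and top (350,248). The wheel's outline is centred at scene (184.4,122.7) and top (420.7,176), and the stud top is at (182,107) and (427,172). The pivot cap is at top (389,279). Next I'll refine these with masks.

```bash
python3 - <<'E'
from h import *
c=env.camera("scene");d=env.camera("top")
def blob(cam,box,kind):
    x0,y0,x1,y1=box; hsv=cv2.cvtColor(cam["img"],cv2.COLOR_RGB2HSV)
    if kind=="knob": m=cv2.inRange(hsv,(0,90,25),(13,255,140))
    else: m=cv2.inRange(hsv,(14,150,90),(28,255,255))
    z=np.zeros_like(m); z[y0:y1,x0:x1]=m[y0:y1,x0:x1]
    n,l,s,ce=cv2.connectedComponentsWithStats(z); i=1+s[1:,4].argmax()
    x,y,w,h,a=s[i]; print(kind,s[i],ce[i]); return (x+(w-1)/2,y+(h-1)/2)
k=blob(c,(255,110,290,165),"knob"),blob(d,(335,230,365,262),"knob")
w=blob(c,(160,100,205,142),"w"),blob(d,(400,152,445,195),"w")
K=tri(c,k[0],d,k[1]); W=tri(c,w[0],d,w[1]); S=tri(c,(182,107.3),d,(427,172))
P=plane(d,(389,279),.225)
print("K",K,"\nW",W,"\nS",S,"P",P)
print(np.linalg.norm(K[0][:2]-P[:2]),np.linalg.norm(W[0][:2]-P[:2]))
print(env.read_qpos(),env.read_orientation(),env.read_eef_pos())
for yaw in (-90,-45,0,45,90,135,180): print(yaw,env.ik([*W[0][:2],.25],[180,0,yaw]),env.ik([*K[0][:2],.25],[180,0,yaw]))
E
```

```text
knob [267 128  12  24 202] [272.5        138.94554455]
knob [342 241  15  13 151] [349.10596026 247.70198675]
w [168 109  32  23 413] [184.14527845 121.15012107]
w [404 157  37  37 744] [420.83602151 175.41263441]
K (array([ 5.38853154e-01, -5.37725907e-04,  2.39899363e-01]), np.float64(0.001079597600464355)) 
W (array([ 0.65226005, -0.11729604,  0.25715764]), np.float64(3.05228669818433e-05)) 
S (array([ 0.650223  , -0.11415264,  0.28751199]), np.float64(0.0010321385256127987)) P [ 0.4883421 -0.0669268  0.225    ]
0.08341987716984134 0.1714822180625781
[-7.55441977e+01  1.75949462e+01  8.63339105e+01  1.73813382e-03
  7.61110524e+01 -4.21328702e+00] [-1.79960323e+02 -4.61456524e-03  1.86686699e+01] [ 0.18397364 -0.5445529   0.23898342]
-90 None None
-45 [-1.38454249e+01  2.42080246e+01  7.41575316e+01 -2.54444375e-14
  8.16344438e+01  1.21154575e+02] [-4.54886173e+00  1.42206816e+01  8.96199269e+01 -2.54444375e-14
  7.61593914e+01  1.30451138e+02]
0 [-1.38454249e+01  2.42080246e+01  7.41575316e+01 -2.54444375e-14
  8.16344438e+01  7.61545751e+01] [-4.54886173e+00  1.42206816e+01  8.96199269e+01 -2.54444375e-14
  7.61593914e+01  8.54511383e+01]
45 [-1.38454249e+01  2.42080246e+01  7.41575316e+01 -2.54444375e-14
  8.16344438e+01  3.11545751e+01] [-4.54886173e+00  1.42206816e+01  8.96199269e+01 -2.54444375e-14
  7.61593914e+01  4.04511383e+01]
90 [-13.84542487  24.2080246   74.15753164   0.          81.63444376
 -13.84542487] [-4.54886173 14.22068164 89.61992695  0.         76.15939141 -4.54886173]
135 [-13.84542487  24.2080246   74.15753164   0.          81.63444376
 -58.84542487] [ -4.54886173  14.22068164  89.61992695   0.          76.15939141
 -49.54886173]
180 [ -13.84542487   24.2080246    74.15753164    0.           81.63444376
 -103.84542487] [ -4.54886173  14.22068164  89.61992695   0.          76.15939141
 -94.54886173]
```

```bash
python3 - <<'E'
from h import *
P=np.array([.490,-.0657]); ph0=np.degrees(np.arctan2(.0652,.0488)); ph1=np.degrees(np.arctan2(-.0503,.161))
def pose(ph,r=.081): a=np.radians(ph); return P+r*np.array([np.cos(a),np.sin(a)])
env.move_l([.184,-.545,.40],vel=.3)
env.grip(.42)
env.move_ptp([*pose(ph0),.40],[180,0,ph0])
env.move_l([*pose(ph0),.236],vel=.12)
f0=env.read_wrist_force(); print(ph0,ph1,f0,env.read_time_s())
ph=ph0
while ph>ph1-10:
    ph-=4 if ph>ph1+14 else 1
    env.move_l([*pose(ph),.236],[180,0,ph],vel=.06 if ph>ph1+14 else .03)
    f=env.read_wrist_force()-f0; a=np.radians(ph)
    ft=f[:2]@[-np.sin(a),np.cos(a)]; print(round(ph-ph1,1),np.round(f,1),round(ft,1))
    if abs(ft)>14 or np.linalg.norm(f)>25: break
print(env.read_time_s(),env.read_grip_width())
t=env.camera("top");s=env.camera("scene")
a=cv2.resize(s["img"][90:230,155:305],None,fx=2.6,fy=2.6);b=cv2.resize(t["img"][140:310,270:470],None,fx=2,fy=2)
im=np.zeros((400,800,3),np.uint8); im[:364,:390]=a; im[:340,400:800]=b
cv2.imwrite("pics/z2.png",cv2.convertScaleAbs(im[:,:,::-1],alpha=1.5))
E
```

```text
53.18638502712643 -17.34997188440155 [0.8777539  0.68940178 0.57520982] 5.35
66.5 [-1.2  0.4 -1.4] 1.2
62.5 [-1.3  0.4  0.1] 1.2
58.5 [-2.1 -0.7 -1.1] 0.8
54.5 [-2.4 -0.2 -0.8] 1.3
50.5 [-0.4 -0.2 -0.5] 0.1
46.5 [-1.3 -0.1  0.4] 0.5
42.5 [-0.8 -0.5 -0.8] -0.1
38.5 [-1.2 -0.  -0.8] 0.4
34.5 [-0.5  0.  -1.4] 0.2
30.5 [-1.5 -1.6  0.1] -1.2
26.5 [-1.7  0.3 -1. ] 0.6
22.5 [-1.1  0.1 -0.3] 0.2
18.5 [-0.6  0.1 -0.7] 0.1
14.5 [-0.8  0.2 -0.7] 0.1
10.5 [-1.4 -0.3  0.8] -0.4
9.5 [-1.4  1.   0.2] 0.8
8.5 [-2.1  1.8  0.9] 1.5
7.5 [-1.6  1.4  0.3] 1.2
6.5 [-1.8  1.1 -0.2] 0.7
5.5 [-1.8  1.1 -0.4] 0.7
4.5 [-2.5  0.7  1.1] 0.1
3.5 [-1.5  1.2  0.4] 0.8
2.5 [-1.6  1.8 -0.2] 1.3
1.5 [-2.4  1.6 -0.6] 0.9
0.5 [-1.1  1.8  0.8] 1.4
-0.5 [-1.3  1.1 -0.7] 0.6
-1.5 [-1.2  1.1 -0.9] 0.6
-2.5 [-1.5  1.6 -1.1] 1.0
-3.5 [-2.2  0.7 -0.2] -0.2
-4.5 [-1.2  1.7 -0.5] 1.1
-5.5 [-0.8  4.3 -0.6] 3.6
-6.5 [-0.3  7.2 -0.1] 6.5
-7.5 [ 0.6 11.5 -1.1] 10.7
-8.5 [ 2.  15.  -0.8] 14.4
13.9417 0.41910256453143885
```

View pics/z2.png

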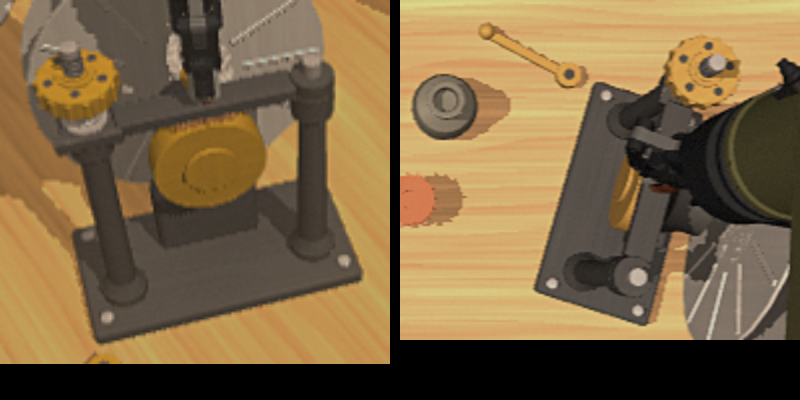

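The scene view shows the arm lying across the drum, with the hook at the stud under the wheel. I'll push a bit more to confirm it's home, then move to the wheel.

```bash
python3 - <<'E'
from h import *
P=np.array([.490,-.0657]); ph1=-17.35
def pose(ph,r=.081): a=np.radians(ph); return P+r*np.array([np.cos(a),np.sin(a)])
for d in (-9.5,-10.5): 
    env.move_l([*pose(ph1+d),.236],[180,0,ph1+d],vel=.03); print(np.round(env.read_wrist_force(),1))
d=-3; env.move_l([*pose(ph1+d),.236],[180,0,ph1+d],vel=.05); print(np.round(env.read_wrist_force(),1))
env.move_l([*pose(ph1+d),.36],vel=.2)
env.grip(1.0)
W=[.651,-.116]
env.move_ptp([*W,.36],[180,0,225]); 
s=env.camera("scene"); cv2.imwrite("pics/s3.png",cv2.convertScaleAbs(cv2.resize(s["img"][60:230,130:320],None,fx=3,fy=3)[:,:,::-1],alpha=1.5))
f0=env.read_wrist_force()
env.move_l([*W,.242],vel=.12); print("down",np.round(env.read_wrist_force()-f0,1))
env.grip(0,f_grip=50); print("grip",env.read_grip_width(),np.round(env.read_wrist_force()-f0,1),np.round(env.read_wrist_torque(),2),env.read_qpos()[5],env.read_time_s())
E
```

```text
[ 4.1 19.5 -1.1]
[ 4.9 22.3 -1.6]
[ 0.4 -0.4  1. ]
down [-1.1  0.   0.1]
grip 0.6429303000745228 [-3.5  2.1  5.8] [0.25 0.42 0.02] -148.76058939120756 21.35
```

View pics/s3.png

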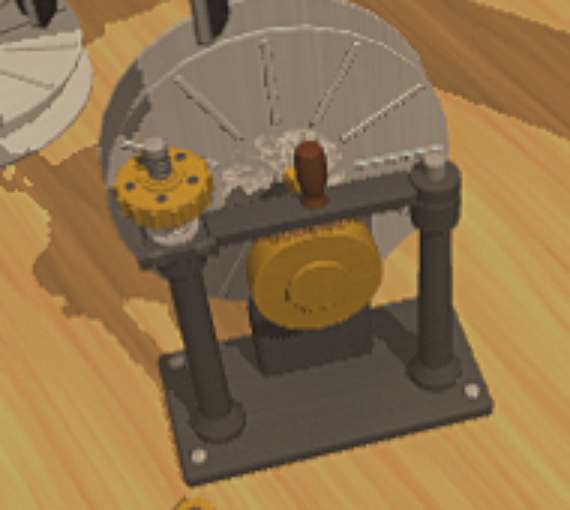

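In the picture (wheel at (163,187) and knob at (310,172) in the crop) the arm is closed, with the hook around the stud under the washer. The jaws hold the wheel at 54.6 mm, so I'll start winding.

```bash
python3 - <<'E'
from h import *
W=[.651,-.116]; t=0; z=.242
while t<120:
    t+=15; env.move_l([*W,z-.0016*np.radians(t)],[180,0,225-t],vel=.0008)
    T=np.mean([env.read_wrist_torque()[2] for _ in range(5)])
    print(t,round(T,3),np.round(env.read_wrist_force(),1),round(env.read_grip_width(),3),round(env.read_time_s(),2))
    if abs(T)>.4: break
E
```

```text
15 -0.131 [-3.1  1.8  6.2] 0.637 21.76
30 -0.059 [-3.2  2.2  6. ] 0.642 22.17
45 -0.117 [-2.9  3.   6.7] 0.641 22.57
60 -0.079 [-2.9  3.7  6.7] 0.636 22.98
75 -0.121 [-3.2  3.9  6.1] 0.641 23.39
90 -0.072 [-1.9  2.8  7.7] 0.636 23.8
105 -0.047 [-2.3  4.3  6.4] 0.637 24.21
120 -0.044 [-1.4  4.3  7.5] 0.645 24.62
```

```bash
python3 - <<'E'
from h import *
W=[.651,-.116]; t=120; z=.242
while t<225:
    t+=15; env.move_l([*W,z-.0016*np.radians(t)],[180,0,225-t],vel=.0008)
    T=np.mean([env.read_wrist_torque()[2] for _ in range(5)]); env.dwell(.1); T2=np.mean([env.read_wrist_torque()[2] for _ in range(5)])
    print(t,round(T,3),round(T2,3),round(env.read_joint_torque()[5],3),np.round(env.read_wrist_force(),1),round(env.read_qpos()[5],2),round(env.read_time_s(),2))
    if abs(T)>.35: break
s=env.camera("scene"); cv2.imwrite("pics/s4.png",cv2.convertScaleAbs(cv2.resize(s["img"][60:230,130:320],None,fx=3,fy=3)[:,:,::-1],alpha=1.5))
E
```

```text
135 -0.018 -0.079 -0.053 [-1.8  5.   6.8] -13.75 25.12
150 -0.051 -0.064 -0.05 [-1.6  4.5  6.3] 1.24 25.63
165 -0.055 -0.024 -0.047 [0.  3.5 6. ] 16.24 26.14
180 -0.047 -0.106 -0.043 [-0.9  5.1  6.1] 31.24 26.65
195 -0.108 -0.051 -0.039 [-0.4  4.3  6.2] 46.24 27.16
210 -0.069 -0.008 -0.041 [-0.2  2.9  6.3] 61.24 27.67
225 -0.023 -0.02 -0.035 [0.9 2.9 6. ] 76.24 28.18
```

View pics/s4.png

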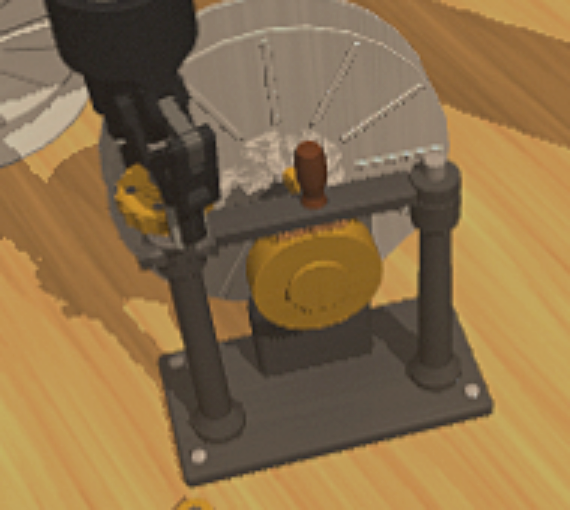

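The jaws hide the wheel here, and the torque hasn't risen as it should have. I'll release and measure the wheel directly.

```bash
python3 - <<'E'
from h import *
W=[.651,-.116]
p=env.read_eef_pos(); env.grip(1.0); env.move_l([W[0],W[1],.36],vel=.2)
print(p)
env.move_ptp([.651,-.116,.36],[180,0,225])
s=env.camera("scene");t=env.camera("top")
np.save("s5.npy",s["img"])
a=cv2.imread("pics/scene0.png")[95:150,155:215]; b=s["img"][95:150,155:215,::-1]
cv2.imwrite("pics/s5.png",cv2.convertScaleAbs(np.hstack([cv2.resize(i,None,fx=6.5,fy=6.5,interpolation=cv2.INTER_CUBIC) for i in (a,b)]),alpha=1.6))
print(env.read_time_s(),env.read_wrist_torque())
E
```

```text
[ 0.65240223 -0.11514611  0.2377582 ]
32.7917 [ 0.07502129 -0.00996403 -0.01599864]
```

View pics/s5.png

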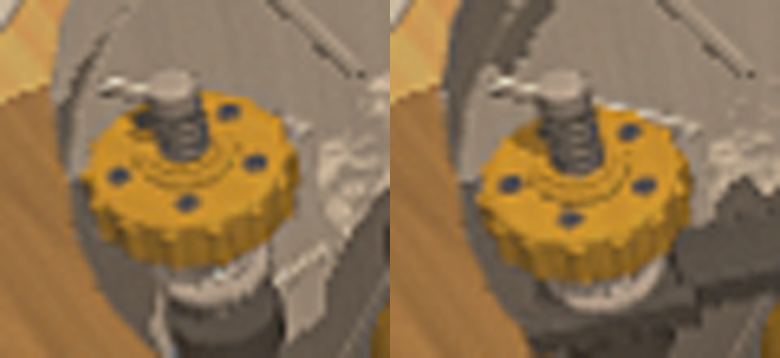

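In the right half (after winding) the wheel sits about 14 px lower at 6.5x, roughly 2 px, and the holes have turned. I'll work out the descent and rotation.

```bash
python3 - <<'E'
from h import *
s=env.camera("scene")
W0=np.array([.651,-.116])
print("px/10mm",proj(s,[*W0,.262])-proj(s,[*W0,.252]))
def un(q): return (q[0]/6.5+155-.42,q[1]/6.5+95-.42)
A=[(118,176),(186,203),(255,162),(228,112),(148,120)];B=[(120,184),(180,218),(253,186),(240,130)]
def circ(p): # algebraic circle fit
    p=np.array(p);x=np.linalg.lstsq(np.c_[2*p,np.ones(len(p))],(p**2).sum(1),rcond=None)[0];return x[:2],np.sqrt(x[2]+x[:2]@x[:2])
for n,h in(("A",A),("B",B)):
    for z in (.254,.258,.262,.266):
        p=np.array([plane(s,un(q),z)[:2] for q in h]); c,r=circ(p)
        v=p-c; print(n,z,c.round(4),round(r,4),np.degrees(np.arctan2(v[:,1],v[:,0])).round(0))
# wheel brass mask extents, before and after
for im in (cv2.imread("pics/scene0.png")[:,:,::-1],np.load("s5.npy")):
    m=cv2.inRange(cv2.cvtColor(im,cv2.COLOR_RGB2HSV),(14,150,60),(28,255,255))[95:142,162:207]
    n,l,st,ce=cv2.connectedComponentsWithStats(m);i=1+st[1:,4].argmax();print(st[i],ce[i])
E
```

```text
px/10mm [-0.97651232 -4.18802666]
A 0.254 [ 0.6494 -0.1248] 0.0197 [  -9.   62.  136. -153.  -83.]
A 0.258 [ 0.6509 -0.1204] 0.0196 [  -9.   62.  136. -153.  -83.]
A 0.262 [ 0.6523 -0.116 ] 0.0194 [  -9.   62.  136. -153.  -83.]
A 0.266 [ 0.6537 -0.1116] 0.0193 [  -9.   62.  136. -153.  -83.]
B 0.254 [ 0.6512 -0.1192] 0.0197 [ -16.   55.  124. -162.]
B 0.258 [ 0.6526 -0.1149] 0.0196 [ -16.   55.  124. -162.]
B 0.262 [ 0.6541 -0.1106] 0.0194 [ -16.   55.  124. -162.]
B 0.266 [ 0.6555 -0.1062] 0.0193 [ -16.   55.  124. -162.]
[  6  14  33  27 571] [22.51488616 28.3117338 ]
[  6  17  33  26 567] [22.94885362 30.75308642]
```

```bash
python3 - <<'E'
from h import *
s=env.camera("scene"); print(env.read_eef_pos())
s3=cv2.imread("pics/s3.png")[:,:,::-1][1::3,1::3]; 
s0=cv2.convertScaleAbs(cv2.imread("pics/scene0.png"),alpha=1.5)[60:230,130:320,::-1]
s5=cv2.convertScaleAbs(np.load("s5.npy"),alpha=1.5)[60:230,130:320]
for n,i in (("s0",s0),("s3",s3),("s5",s5)):
    b=i.astype(float)
    for x0 in (52,56,60):
        seg=b[62:92,x0:x0+4].mean(1); print(n,x0,"B",seg[:,2].astype(int).tolist()); print("     R-B",(seg[:,0]-seg[:,2]).astype(int).tolist())
E
```

```text
[ 0.65099897 -0.11600948  0.36001516]
s0 52 B [41, 37, 45, 62, 66, 55, 41, 41, 36, 35, 34, 35, 33, 38, 69, 84, 94, 125, 119, 81, 51, 51, 64, 65, 60, 47, 42, 45, 53, 74]
     R-B [136, 113, 119, 49, 27, 94, 154, 138, 100, 95, 95, 93, 95, 82, 40, 22, 27, 39, 36, 26, 16, 16, 19, 19, 18, 18, 14, 14, 19, 26]
s0 56 B [38, 40, 41, 43, 43, 43, 44, 41, 37, 34, 33, 34, 29, 39, 89, 118, 115, 125, 119, 96, 69, 64, 64, 67, 67, 60, 46, 45, 46, 48]
     R-B [124, 129, 146, 143, 144, 146, 139, 127, 115, 84, 93, 92, 98, 73, 16, 26, 33, 39, 38, 30, 23, 20, 19, 19, 19, 19, 15, 17, 16, 15]
s0 60 B [41, 41, 42, 44, 43, 42, 37, 35, 34, 35, 28, 42, 70, 103, 114, 113, 124, 119, 95, 68, 65, 65, 65, 66, 65, 55, 48, 50, 49, 51]
     R-B [150, 145, 143, 142, 141, 129, 101, 95, 95, 89, 96, 81, 51, 29, 33, 35, 38, 36, 29, 20, 18, 19, 19, 19, 19, 18, 16, 16, 17, 16]
s3 52 B [43, 38, 44, 63, 65, 54, 41, 42, 34, 34, 32, 35, 32, 38, 69, 84, 93, 127, 120, 83, 62, 74, 77, 59, 52, 53, 49, 39, 48, 56]
     R-B [136, 113, 120, 49, 27, 96, 156, 139, 103, 97, 97, 95, 95, 83, 41, 21, 29, 38, 37, 25, 20, 22, 22, 18, 17, 18, 1
[... 672 characters left out ...]
45, 36, 47, 56]
     R-B [114, 128, 138, 129, 96, 105, 43, 80, 141, 145, 128, 120, 84, 89, 90, 91, 57, 18, 30, 38, 27, 20, 19, 19, 17, 18, 17, 17, 15, 21]
s5 56 B [39, 41, 40, 39, 40, 42, 42, 44, 43, 43, 36, 33, 33, 35, 31, 36, 78, 104, 108, 131, 105, 65, 55, 50, 48, 46, 42, 47, 45, 45]
     R-B [139, 134, 126, 117, 142, 147, 147, 146, 147, 132, 108, 94, 95, 93, 96, 80, 28, 26, 34, 39, 31, 19, 17, 16, 17, 15, 16, 16, 17, 16]
s5 60 B [48, 53, 50, 43, 42, 43, 43, 42, 38, 38, 36, 34, 31, 31, 40, 78, 114, 125, 123, 97, 74, 57, 48, 47, 47, 46, 48, 49, 51, 50]
     R-B [115, 73, 104, 148, 149, 146, 147, 140, 125, 115, 102, 92, 96, 93, 77, 40, 30, 37, 37, 30, 22, 17, 17, 16, 15, 17, 17, 18, 16, 17]
```

The holes turned 224.5° (modulo 72°), which matches the commanded 225°. The wheel dropped about 6 mm and the washer about 2.6 mm, so the spring squeeze is about 3.4 mm, near the middle of the window. The robot is clear of everything, so I'm handing in.

```bash
python3 -c "
from cell import env
print(env.hand_in(), env.read_time_s())"
```

```text
the job is handed in; nothing more can be done
the job is handed in; nothing more can be done
```

I handed the job in: the brake arm is closed around the stud and the tension spring is squeezed about 3.4 mm, estimated from camera images because the torque readings never showed the spring load; the robot stayed clear of the pot, sprocket and lever, and no verdict came back.

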